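# Pack the attendant's caddy for the laundry round

## Task

Pack the caddy for the laundry round: stand the screw-capped bottle of drum cleaner in the round well, the slim detergent carton in the rectangular pocket, and the lint screen with the handle tab in the narrow slot, each upright, tab or cap up, and all the way down. Draw the lint screen out of the leaning stack without toppling the two vent panels; these, the pump bottle and the bigger dryer-sheet box do not belong in the caddy and stay where they are.

Things in the scene. Friction and masses are not known exactly. Their poses are not given: they have to be found in the camera images.
- lint_screen: Lint screen: grey frame with steel mesh, 78 wide, 8 thick, 120 tall, plus a handle tab 40 wide, 8 thick, 42 tall centred on top; 90 g. Front, middle or back one of 3 panels leaning about 0.24 rad on a fixed white box 90 high. Only its tab stands out above them: hold it by its narrow sides. Sizes in mm. Origin: centre of lower edge; x width, y thickness (towards the box), z up to the tab.
- vent_panel_a: Vent cover, not for the caddy: grey louvred panel 78 mm wide, 8 mm thick, 120 mm tall, no tab, 90 g, leaning in the stack with the lint screen. Origin and axes as for the lint screen. When a panel behind it is drawn out it sinks back by that panel's thickness.
- vent_panel_b: A second vent cover, the same as the first, leaning in the same stack.
- cleaner_bottle: The bottle of drum cleaner: white round bottle with a plain screw cap, standing upright. Body 48 mm in diameter and 84 mm tall, cap 26 mm in diameter on a sloping shoulder, 112 mm overall, about 220 g. Origin: centre of its underside, z up.
- pump_bottle: A soap bottle that does not belong in the caddy: the same 48 mm body, but with a pump head and spout on top, 136 mm overall. Origin: centre of its underside, z up.
- detergent_carton: The slim detergent carton, white with a blue band, standing upright: 58 mm (x) by 30 mm (y), 95 mm tall (z), about 120 g. Origin: centre of its underside.
- sheet_box: A dryer-sheet box that does not belong in the caddy: white with a blue band like the carton but bigger, 74 mm (x) by 50 mm (y), 110 mm tall, with a dark opening in its top. Origin: centre of its underside.
- well_insert: Insert with a round well for the bottle: fixed grey block 102 (x) by 90 (y) by 60 mm high; central well 64 mm wide, open on top, floor 6 mm above the underside. The three inserts stand in a row along their y axis, 93 mm apart, in any order, in a shallow white caddy with 40 mm walls. Origin: centre of its underside (4 mm above the table), z up.
- pocket_insert: The insert with a rectangular pocket, for the carton: a fixed grey block of the same outer size; the central pocket is 74 mm (x) by 46 mm (y), its floor 6 mm above the underside. Origin: centre of its underside, z up.
- slot_insert: The insert with a narrow slot, for the lint screen: a fixed grey block of the same outer size; the central slot is 94 mm (x) by 24 mm (y), its floor 6 mm above the underside. Origin: centre of its underside, z up.
There are look-alikes about, which are no part of the job. Leave any purple or yellow look-alike of the cleaner_bottle alone. What is shaped like the vent_panel_a but yellow is not meant.

How it is judged:
By the outcome, as a careful person would: the job done as asked, in the order asked, and still so for the second after the job is handed in, with the robot touching nothing.
It also fails if it takes over 99 s, if anything falls off the work surface, if the arm or the gripper's body presses on something with over 40 N, if the wrist force passes 120 N, or if a joint passes its speed limit or range.

## Robot

A 7-joint arm with a two-finger parallel gripper is mounted at the origin on the work surface. World frame = base frame: x ahead of the robot, y to its left, z up, the work surface at z = 0. Lengths are in m, angles in rad, forces in N, time in s.
With the tool pointing down it reaches from about 0.4 to 0.875 m from the base axis. Payload 19.3 kg.
Tool frame: the origin (TCP) lies midway between the tips of the shut fingers; the grasp point (between the pads) lies 19 mm behind it; z points along the fingers, y is the line along which they close (so a half turn about z gives the same grasp; the last joint's range is limited). The gripper opens to 85 mm and grips with 20 to 120 N. Pads are 22 mm wide; open, the fingers measure 114 mm over their backs; the gripper's body (76 mm by 85 mm) begins 54 mm behind the grasp point. The pads swing forward as they close: fully open they stand 13 mm farther back than shut.
Start: joints at [1.214, 0.521, -0.036, 1.599, 0.021, 1.021, -0.113], TCP at [0.177, -0.599, 0.231] pointing down, gripper open.
Joint ranges: [-2.91, 2.91], [-0.3, 2.13], [-1.5, 1.42], [0.17, 2.43], [-1.26, 4.41], [0.16, 1.93], [-2.52, 2.52]. Speed limits (rad/s): [1.89, 1.89, 2.39, 2.39, 3.01, 3.01, 3.01].

## Interface

Orientations are given as a rotation vector (axis times angle).
In Python, from bench import manip, gripper_to, planner, readout, imaging gives the robot as it stands. Calls block until the motion is done:
- manip.movep(position, orientation): joint-space move of the TCP to a pose.
- manip.move_straight(position, rate=0.15, frame=None): straight line of the TCP; frame=None keeps the orientation; rate is the mean speed in m/s.
- manip.move_joints(angles): joint-space move.
- gripper_to(opening, effort=None): finger opening in m; effort is the grip in N (None keeps the last); returns when the fingers have stopped.
- manip.sleep(seconds).
- planner.ik(position, orientation): joint angles nearest the present ones, or None.
- readout.observe(): the state.
- imaging.grab_frame(name): name is "scene" or "top" or "wrist"; returns a dict with "pixels" (480x640x3 uint8, red, green, blue), "depth" (480x640 float32, m along the optical axis (not along the pixel's ray), 0 where there is no reading), "fx", "fy", "cx", "cy" (pixels), "pose" (4x4, takes a point from camera to world coordinates). Camera axes: x right, y down, z forward; pixel columns grow to the right and rows downward; lengths in m; the calibration is good to about 2 mm. A picture is of the moment at which its call begins.
A pose or a line that the arm cannot do raises manip.IKError and nothing moves.
- manip.sign_off(): hands the job in; it is judged then, once.
The state is a dict: "time_s": time; "qpos": joint angles; "qvel": joint speeds; "tau": joint torques, N m; "tcp_pos": TCP position; "eef_rot": TCP orientation; "force": force on the tool from outside, world axes, zero at the start; "moment": the same for the moment, N m; "finger_gap": finger opening in m; "finger_force": force on a finger pad.
Only numpy, scipy, OpenCV 4.12 (cv2) and the standard library are available. Lean on these libraries where they do the work, as an engineer would, in place of code of your own. Each camera call takes 0.05 s, during which the arm holds its last target. There are 200 camera calls.

## Working session

There is one attempt and no reset: what is moved stays moved. The work goes in short steps, each a Python script; the robot and the scene stay as the last script left them, time stands still between calls to the robot, and variables do not carry over. Pictures are saved under pics/ and viewed, at most 14 in all, crops included, and the job is handed in when it is done.

```bash
mkdir -p pics; ls; cat > h.py <<'E'
import numpy as np, cv2, pickle
from bench import manip, gripper_to, planner, readout, imaging
def snap(cam,name):
    f=imaging.grab_frame(cam); pickle.dump(f,open(f'pics/{name}.pkl','wb'))
    cv2.imwrite(f'pics/{name}.png',f['pixels'][:,:,::-1]); return f
def load(n): return pickle.load(open(f'pics/{n}.pkl','rb'))
def cloud(f):
    v,u=np.mgrid[:480,:640]; d=f['depth']
    p=np.stack([(u-f['cx'])/f['fx']*d,(v-f['cy'])/f['fy']*d,d],-1)
    w=p@f['pose'][:3,:3].T+f['pose'][:3,3]; w[d==0]=np.nan; return w
E
python3 - <<'E'
from h import *
for c in('top','scene'):
    f=snap(c,c); print(c,f['pose'].round(3).tolist(),f['fx'])
print(readout.observe())
E
```

```text
pics
top [[-0.005, -0.992, 0.125, 0.381], [-1.0, 0.008, 0.02, 0.001], [-0.021, -0.125, -0.992, 0.857], [0.0, 0.0, 0.0, 1.0]] 482.02210908652467
scene [[-0.022, 0.652, -0.758, 1.057], [1.0, 0.012, -0.019, 0.044], [-0.003, -0.758, -0.652, 0.526], [0.0, 0.0, 0.0, 1.0]] 440.1285776043611
{'time_s': 0.1, 'qpos': array([ 1.21380099,  0.52194427, -0.03629697,  1.59992063,  0.02117456,
        1.02109613, -0.11282309]), 'qvel': array([-1.19640177e-04, -3.38605325e-04, -8.68140928e-05, -2.36568163e-03,
        5.02171599e-04,  5.09589697e-04, -4.14845250e-04]), 'tau': array([ 2.70870085e-03, -9.28467607e+01,  1.98344506e+00, -3.70525646e+01,
        1.81252544e-02,  5.32173668e-03,  5.04800084e-05]), 'tcp_pos': array([ 0.17667766, -0.59921024,  0.23080081]), 'eef_rot': array([-3.10841078e+00, -4.48701481e-01,  3.15897915e-04]), 'force': array([-0.3994425,  0.1398013, -0.1304526]), 'moment': array([-0.01257595,  0.0568488 ,  0.01400633]), 'finger_force': 0.0, 'finger_gap': 0.08543319864789442}
```

View pics/top.png

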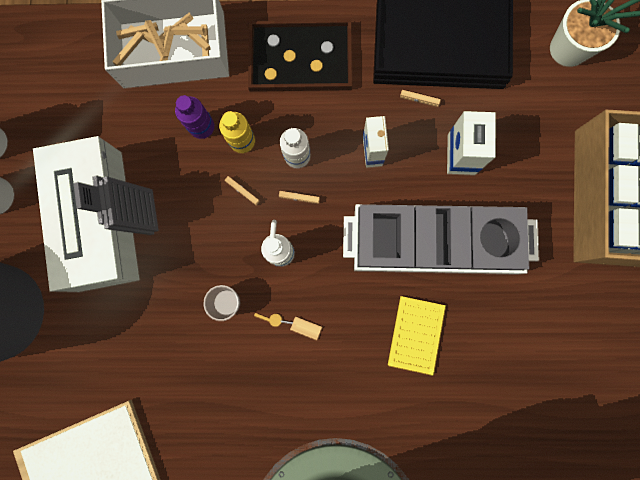

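View pics/scene.png

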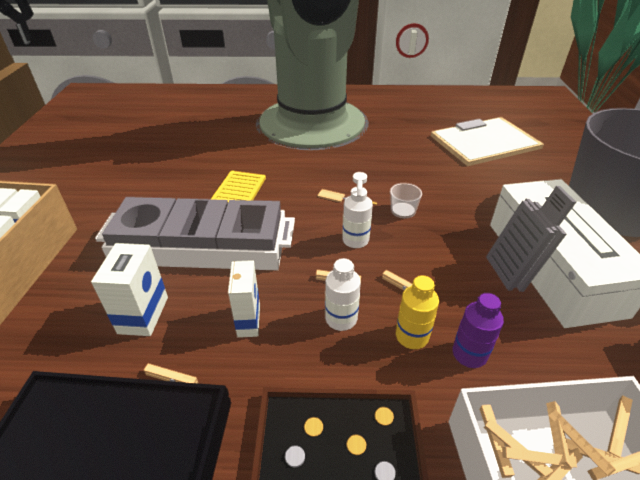

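The top view shows the cleaner bottle at (295,135), carton (376,128), pump bottle (277,245), and inserts left to right: pocket (386,237), slot (442,237), well (498,237). The stack is at (120,205) with its tab near (90,195). The scene view agrees. Next I'll measure from depth.

```bash
python3 - <<'E'
from h import *
f=load('top'); g=load('scene'); A=cloud(f); B=cloud(g)
W=np.concatenate([A.reshape(-1,3),B.reshape(-1,3)])
src=np.r_[np.zeros(480*640),np.ones(480*640)]
def reg(n,u0,u1,v0,v1,zs):
    P=A[v0:v1,u0:u1].reshape(-1,3)
    for z0,z1 in zs:
        Q=P[(P[:,2]>z0)&(P[:,2]<z1)]
        if len(Q)>5:
            r=cv2.minAreaRect((Q[:,:2]*1000).astype(np.float32))
            print(n,z0,len(Q),'med',np.median(Q,0).round(4),'rect',np.round(r[0],1),np.round(r[1],1),round(r[2],1))
reg('bottle',275,315,120,172,[(.103,.12),(.02,.08)])
reg('carton',355,395,108,170,[(.088,.1)])
reg('sheet',440,505,105,180,[(.1,.12)])
reg('ins',340,545,200,280,[(.056,.075),(.03,.048)])
reg('pocket',365,410,210,265,[(.0,.03)]); reg('slot',425,460,205,265,[(.0,.045)]); reg('well',475,525,210,265,[(.0,.045)])
reg('table',300,340,320,380,[(-.02,.02)])
reg('box',35,130,135,290,[(.08,.1)])
for cam,c,box,s in(('top',A,(20,125,180,300),4),('scene',B,(470,170,640,330),4)):
    u0,v0,u1,v1=box; im=(f if cam=='top' else g)['pixels'][v0:v1,u0:u1,::-1]
    im=cv2.resize(im,None,fx=s,fy=s,interpolation=cv2.INTER_CUBIC)[:600,:800]; cv2.imwrite(f'pics/c_{cam}.png',im)
# fused stack points
P=W[(W[:,0]>.3)&(W[:,0]<.7)&(W[:,1]>.3)&(W[:,1]<.62)&(W[:,2]>.1)&(W[:,2]<.2)]
for z in np.arange(.1,.17,.01):
    q=P[abs(P[:,2]-z)<.004]
    if len(q): print(round(z,3),len(q),q.min(0).round(3),q.max(0).round(3))
E
```

```text
bottle 0.103 234 med [0.6383 0.0649 0.1124] rect [639.3  65.2] [26.3 26.5] 8.8
bottle 0.02 283 med [0.6192 0.0596 0.0516] rect [627.8  61.6] [24.5 48.4] 16.8
carton 0.088 675 med [ 0.6454 -0.0715  0.0958] rect [646.8 -71.8] [59.3 30.2] 4.8
sheet 0.1 1542 med [ 0.6376 -0.2312  0.1107] rect [ 639.4 -232.1] [50.7 75.3] 87.7
ins 0.056 7283 med [ 0.4812 -0.193   0.0648] rect [ 481.6 -181. ] [277.2 102.5] 88.5
ins 0.03 2133 med [ 0.4702 -0.1712  0.0408] rect [ 481.7 -180.8] [328.7 112.6] 88.5
pocket 0.0 1017 med [ 0.4871 -0.0913  0.0112] rect [486.2 -90.2] [41.6 70.6] 89.0
slot 0.0 679 med [ 0.4865 -0.1903  0.0124] rect [ 499.9 -178.4] [ 63.3 115.6] 72.3
well 0.0 990 med [ 0.4837 -0.2873  0.0117] rect [ 481.5 -281.6] [53.3 53.6] 61.4
table -0.02 2394 med [0.2926 0.0259 0.0013] rect [292.3  25.6] [ 68.3 101.2] 89.5
box 0.08 9226 med [0.5088 0.4242 0.0912] rect [525.4 409.2] [240.9 140.5] 10.5
0.1 507 [0.305 0.339 0.1  ] [0.578 0.559 0.104]
0.11 916 [0.31  0.342 0.106] [0.579 0.557 0.114]
0.12 1799 [0.317 0.343 0.116] [0.578 0.553 0.124]
0.13 653 [0.314 0.366 0.126] [0.558 0.55  0.134]
0.14 568 [0.316 0.369 0.136] [0.558 0.545 0.144]
0.15 549 [0.316 0.371 0.146] [0.558 0.541 0.154]
0.16 623 [0.3   0.373 0.156] [0.557 0.537 0.163]
```

View pics/c_top.png

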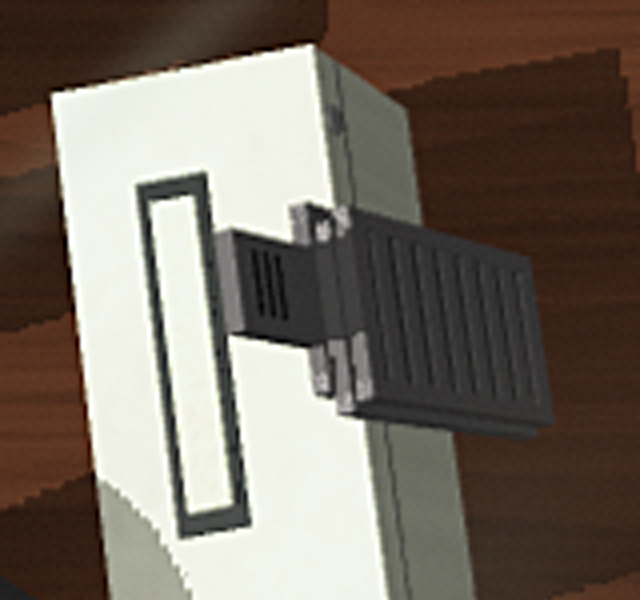

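View pics/c_scene.png

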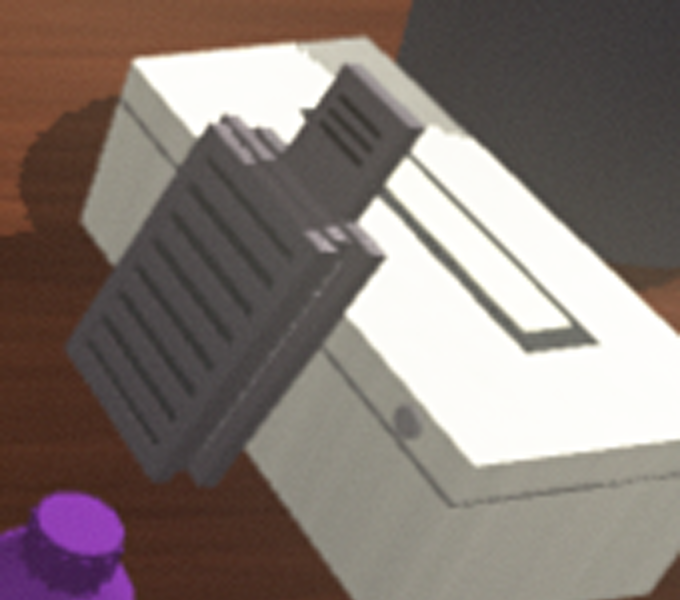

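The crops show a louvred front panel, with a tab (top crop, (235,285)) overlapping a rear top edge at x≈310, so the screen is likely in the middle. Plane offsets will settle it.

```bash
python3 - <<'E'
from h import *
A=cloud(load('top')); B=cloud(load('scene'))
def box(c,P):  # crop px -> full
    return P
# front panel face: scene cam pixel region; crop(100..290,150..420)/4+(470,170)
def poly(c,pts,o):
    m=np.zeros((480,640),np.uint8); cv2.fillPoly(m,[np.int32(np.array(pts)/4+o)],1); q=c[m>0]; return q[~np.isnan(q[:,0])]
def plane(Q):
    for _ in range(4):
        c=np.median(Q,0) if _==0 else Q.mean(0); n=np.linalg.svd(Q-Q.mean(0))[2][2]; r=(Q-Q.mean(0))@n; Q=Q[abs(r)<max(2*r.std(),.0015)]
    n*=np.sign(n[2]); return Q.mean(0),n,r.std(),len(Q)
oS=np.array([470,170]); oT=np.array([20,125])
FS=poly(B,[(220,150),(285,225),(165,430),(90,340)],oS); FT=poly(A,[(380,230),(515,270),(535,405),(385,390)],oT)
TS=poly(B,[(345,80),(405,130),(355,195),(300,140)],oS); TT=poly(A,[(245,250),(300,262),(305,328),(248,318)],oT)
pl={}
for k,Q in dict(FS=FS,FT=FT,TS=TS,TT=TT).items():
    pl[k]=plane(Q); c,n,s,N=pl[k]; print(k,c.round(4),n.round(3),round(s*1e3,2),N,'lean',round(np.arcsin(n[2]),3),'yaw',round(np.arctan2(n[1],n[0]),3))
for a,b in(('FS','TS'),('FT','TT')): print('offset mm',((pl[b][0]-pl[a][0])@pl[a][1]*1e3).round(1))
# common frame
n=pl['FS'][1]+pl['FT'][1]; h=np.array([n[0],n[1],0]); h/=np.linalg.norm(h)
n=h*np.cos(.24)+np.array([0,0,np.sin(.24)]); x=np.cross(h,[0,0,1])*-1; z=np.cross(n,x); z*=np.sign(z[2])
print('n',n,'x',x,'z',z,'yawn',np.arctan2(h[1],h[0]))
for nm,c in(('S',B),('T',A)):
    P=c.reshape(-1,3); P=P[(abs(P[:,0]-.5)<.2)&(abs(P[:,1]-.4)<.15)&(P[:,2]>.02)]
    c0=pl['F'+nm][0]; d=P-c0; L=np.c_[d@x,d@n,d@z]
    R=L[(abs(L[:,1])<.03)&(abs(L[:,0])<.06)&(P[:,2]>.09)]
    for lo in np.arange(-.02,.13,.01):
        q=R[(R[:,2]>lo)&(R[:,2]<lo+.01)&(R[:,1]>-.03)]
        if len(q)>3: print(nm,'z',round(lo,3),len(q),'x',q[:,0].min().round(4),q[:,0].max().round(4),'n pct',np.percentile(q[:,1],[2,25,50,75,98]).round(4))
    t=R[R[:,2]>np.percentile(R[:,2],99)-.03]
    w=P[(abs(L[:,1])<.03)&(abs(L[:,0])<.06)&(P[:,2]>.09)][R[:,2]>R[:,2].max()-.006]; print('tab top',w.mean(0).round(4),w.max(0).round(4),len(w))
E
```

```text
FS [0.5365 0.3401 0.0663] [ 0.172 -0.955  0.243] 1.1 1475 lean 0.245 yaw -1.392
FT [0.537  0.3379 0.0628] [ 0.183 -0.953  0.24 ] 0.94 1197 lean 0.242 yaw -1.381
TS [0.5392 0.376  0.144 ] [ 0.163 -0.956  0.242] 0.69 365 lean 0.244 yaw -1.402
TT [0.5358 0.3734 0.1415] [ 0.182 -0.958  0.222] 0.77 249 lean 0.224 yaw -1.383
offset mm -14.9
offset mm -15.2
n [ 0.17761048 -0.95496177  0.23770263] x [ 0.98314057  0.18285137 -0.        ] z [-0.04346425  0.2336951   0.97133797] yawn -1.386910384986105
S z 0.02 183 x -0.0371 0.0466 n pct [-0.0151 -0.0017 -0.0002  0.0007  0.0024]
S z 0.03 365 x -0.0388 0.0597 n pct [-0.0284 -0.0152 -0.0005  0.0005  0.002 ]
S z 0.04 344 x -0.0384 0.0477 n pct [-0.0208 -0.003  -0.0006  0.0006  0.0021]
S z 0.05 643 x -0.0414 0.0472 n pct [-0.0221 -0.015  -0.0078 -0.0011  0.0018]
S z 0.06 164 x -0.0141 0.0282 n pct [-0.0219 -0.0162 -0.0154 -0.0149 -0.0135]
S z 0.07 175 x -0.0136 0.0284 n pct [-0.022  -0.0164 -0.0155 -0.0148 -0.0137]
S z 0.08 180 x -0.0132 0.0285 n pct [-0.0216 -0.0162 -0.0154 -0.0148 -0.0139]
S z 0.09 188 x -0.0132 0.0286 n pct [-0.023  -0.0165 -0.0
[... 212 characters left out ...]
    0.0006  0.0023]
T z 0.03 275 x -0.0597 0.0596 n pct [-0.0294 -0.0235 -0.0011  0.0001  0.0016]
T z 0.04 216 x -0.0421 0.0452 n pct [-0.0151 -0.0016 -0.0004  0.0002  0.0017]
T z 0.05 554 x -0.0421 0.0466 n pct [-0.0167 -0.0092 -0.0042 -0.0001  0.0017]
T z 0.06 347 x -0.0416 0.0458 n pct [-0.0228 -0.0169 -0.0154 -0.012  -0.0057]
T z 0.07 108 x -0.0132 0.0267 n pct [-0.0211 -0.0162 -0.0156 -0.015  -0.014 ]
T z 0.08 128 x -0.0134 0.0273 n pct [-0.0208 -0.0161 -0.0154 -0.0147 -0.0141]
T z 0.09 135 x -0.0136 0.0265 n pct [-0.0214 -0.0164 -0.0157 -0.0149 -0.014 ]
T z 0.1 168 x -0.0129 0.0264 n pct [-0.0237 -0.0205 -0.018  -0.0161 -0.0143]
tab top [0.5354 0.381  0.159 ] [0.5551 0.3896 0.1626] 163
```

```bash
cat >> h.py <<'E'
from scipy.spatial.transform import Rotation as Ro
def rv(y,z=(0,0,-1)):   # closing axis y, approach z -> rotvec, better of the half turns
    y,z=np.array(y,float),np.array(z,float); y/=np.linalg.norm(y); return [Ro.from_matrix(np.c_[np.cross(s*y,z),s*y,z]).as_rotvec() for s in(1,-1)]
def best(p,rs):
    q0=readout.observe()['qpos']; c=[(np.abs(q-q0).max(),i) for i,q in enumerate(planner.ik(p,r) for r in rs) if q is not None]
    if not c: raise SystemExit(f'no ik {p}')
    return rs[min(c)[1]]
def st(t=''):
    o=readout.observe(); print(t,'t',round(o['time_s'],1),'tcp',o['tcp_pos'].round(4),'F',o['force'].round(1),'gap',round(o['finger_gap'],4),'ff',round(o['finger_force'],1))
E
python3 - <<'E'
from h import *
A=cloud(load('top'));B=cloud(load('scene'))
a=np.deg2rad(-1.5); ex=np.array([np.cos(a),np.sin(a)]); ey=np.array([-np.sin(a),np.cos(a)])
for nm,C in(('T',A),('S',B)):
    P=C.reshape(-1,3); P=P[(P[:,2]>.06)&(P[:,2]<.07)&(abs(P[:,0]-.48)<.08)&(abs(P[:,1]+.18)<.17)]
    r=cv2.minAreaRect((P[:,:2]*1000).astype(np.float32)); print(nm,r, np.median(P[:,2]))
    L=np.c_[(P[:,:2]-[.4816,-.181])@ex,(P[:,:2]-[.4816,-.181])@ey]
    l=np.sort(L[abs(L[:,0])<.006][:,1]); g=np.diff(l); print('y gaps',[(l[i].round(4),l[i+1].round(4)) for i in np.where(g>.008)[0]])
    for yc in(-.093,0,.093):
        l=np.sort(L[abs(L[:,1]-yc)<.006][:,0]); g=np.diff(l); print('x gaps',yc,[(l[i].round(4),l[i+1].round(4)) for i in np.where(g>.01)[0]])
# bottle from scene
P=B[258:275,325:360].reshape(-1,3);P=P[P[:,2]>.106]; print('cap S',cv2.minAreaRect((P[:,:2]*1000).astype(np.float32)))
P=B[255:280,225:265].reshape(-1,3);P=P[P[:,2]>.09]; print('carton S',cv2.minAreaRect((P[:,:2]*1000).astype(np.float32)))
# stack, non-tab points at panel tops
n=np.array([.1776,-.955,.2377]);x=np.array([.98314,.18285,0]);z=np.cross(x,n);z*=np.sign(z[2])
for nm,C,c0 in(('S',B,[.5365,.3401,.0663]),('T',A,[.537,.3379,.0628])):
    P=C.reshape(-1,3); d=P-c0; L=np.c_[d@x,d@n,d@z]
    q=L[(L[:,1]>-.04)&(L[:,1]<.004)&((L[:,0]>.03)&(L[:,0]<.044)|(L[:,0]<-.016)&(L[:,0]>-.03))&(P[:,2]>.1)]
    print(nm,np.histogram(q[:,1],np.arange(-.04,.006,.002)))
    print('tab lower-edge ref z (panel coords of lower edge): ', 'zbase',(-np.array(c0)[2])/z[2])
E
```

```text
T ((481.5990905761719, -180.98570251464844), (277.154052734375, 102.46724700927734), 88.54422760009766) 0.06479557859587148
y gaps [(np.float64(-0.1229), np.float64(-0.0611)), (np.float64(-0.0111), np.float64(0.0131)), (np.float64(0.0708), np.float64(0.117))]
x gaps -0.093 [(np.float64(-0.0315), np.float64(0.0312))]
x gaps 0 [(np.float64(-0.0477), np.float64(0.0466))]
x gaps 0.093 [(np.float64(-0.0382), np.float64(0.0366))]
S ((481.2576904296875, -179.2089385986328), (277.2759094238281, 105.73719024658203), 88.40116119384766) 0.06559990737080773
y gaps [(np.float64(-0.1212), np.float64(-0.0581)), (np.float64(-0.0096), np.float64(0.0144)), (np.float64(0.0722), np.float64(0.1179))]
x gaps -0.093 [(np.float64(-0.0307), np.float64(0.032))]
x gaps 0 [(np.float64(-0.0457), np.float64(0.0448))]
x gaps 0.093 [(np.float64(-0.0364), np.float64(0.036))]
cap S ((640.6292724609375, 66.37822723388672), (27.35772705078125, 24.990415573120117), 64.3524169921875)
carton S ((634.7249755859375, -71.61348724365234), (37.5068244934082, 29.98174476623535), 4.914098262786865)
S (array([  0,   0,   0,   0, 
[... 533 characters left out ...]

tab lower-edge ref z (panel coords of lower edge):  zbase -0.06825391436198866
T (array([ 0,  0,  0,  0,  0,  0,  0,  1, 12, 22, 17, 25, 37, 17, 14, 19, 16,
       20, 17, 56, 76,  5]), array([-4.00000000e-02, -3.80000000e-02, -3.60000000e-02, -3.40000000e-02,
       -3.20000000e-02, -3.00000000e-02, -2.80000000e-02, -2.60000000e-02,
       -2.40000000e-02, -2.20000000e-02, -2.00000000e-02, -1.80000000e-02,
       -1.60000000e-02, -1.40000000e-02, -1.20000000e-02, -1.00000000e-02,
       -8.00000000e-03, -6.00000000e-03, -4.00000000e-03, -2.00000000e-03,
        3.46944695e-17,  2.00000000e-03,  4.00000000e-03]))
tab lower-edge ref z (panel coords of lower edge):  zbase -0.06465076654499076
```

The screen is the back panel: its tab face sits 15–16 mm behind the front face, and nothing lies behind it. The insert and object sizes match those given. Bottle first.

```bash
cat >> h.py <<'E'
a=np.deg2rad(-1.5); ex=np.array([np.cos(a),np.sin(a),0]); ey=np.array([-np.sin(a),np.cos(a),0]); C0=np.array([.4814,-.1802,0])
well,slot,pocket=C0-.0925*ey,C0.copy(),C0+.0932*ey
up=lambda p,z: np.array([p[0],p[1],z])
E
python3 - <<'E'
from h import *
b=np.array([.6399,.0655,0])
p=up(b,.25); r=best(p,rv(ex)); manip.movep(p,r); st('above')
manip.move_straight(up(b,.058)); st('at')
gripper_to(0.03,40); st('grip')
manip.move_straight(up(b,.22)); st('lift')
p=up(well,.22); manip.movep(p,best(p,rv(ex))); st('over well')
snap('wrist','w1')
manip.move_straight(up(well,.058+.012),rate=.08); st('down')
E
```

```text
above t 3.0 tcp [0.64   0.0645 0.2499] F [ 0.7 -0.7 -0.1] gap 0.0855 ff 0.0
at t 4.4 tcp [0.6404 0.0656 0.0589] F [0.5 1.  0.4] gap 0.0855 ff 0.0
grip t 4.8 tcp [0.6401 0.0655 0.0586] F [-1.6 -0.8  6.8] gap 0.047 ff 40.3
lift t 6.1 tcp [0.6395 0.0653 0.2191] F [-0.5 -1.  -2.6] gap 0.0468 ff 41.5
over well t 7.5 tcp [ 0.4799 -0.2716  0.2201] F [ 1.  0. -3.] gap 0.0469 ff 41.5
down t 9.5 tcp [ 0.4791 -0.2728  0.0703] F [ 0.4 -0.1 -2.3] gap 0.0467 ff 41.5
```

```bash
python3 - <<'E'
from h import *
for k in range(4):
    z=.068-.001*k; manip.move_straight(up(well,z),rate=.03); st(k)
    if readout.observe()['force'][2]>1: break
gripper_to(.085); st('open')
manip.move_straight(up(well,.25))
c=np.array([.6468,-.0718,0]); ac=np.deg2rad(4.85); cy=[-np.sin(ac),np.cos(ac),0]
p=up(c,.25); manip.movep(p,best(p,rv(cy)));f=snap('top','t2'); 
manip.move_straight(up(c,.061)); st('at')
gripper_to(0.01,35); st('grip')
manip.move_straight(up(c,.22)); st('lift')
p=up(pocket,.22); manip.movep(p,best(p,rv(ey))); st('over')
manip.move_straight(up(pocket,.073),rate=.08); st('down')
for k in range(5):
    z=.071-.001*k; manip.move_straight(up(pocket,z),rate=.03); st(k)
    if readout.observe()['force'][2]>1: break
gripper_to(.06); st('open')
manip.move_straight(up(pocket,.28)); st()
f=snap('top','t3')
E
```

```text
0 t 9.8 tcp [ 0.4794 -0.2729  0.0685] F [-1.2  0.2  6.5] gap 0.0467 ff 42.3
open t 10.2 tcp [ 0.479  -0.2727  0.068 ] F [ 0.2 -0.7 -0.2] gap 0.0856 ff 0.0
at t 14.1 tcp [ 0.6473 -0.0718  0.0619] F [0.1 0.2 0.7] gap 0.0849 ff 0.0
grip t 14.7 tcp [ 0.6469 -0.0718  0.0612] F [-0.6 -0.4  3.2] gap 0.0295 ff 35.2
lift t 15.9 tcp [ 0.6464 -0.0719  0.2191] F [ 0.  -0.5 -1.1] gap 0.0298 ff 34.7
over t 16.6 tcp [ 0.4839 -0.0874  0.22  ] F [-0.1 -0.3 -0.3] gap 0.0295 ff 34.7
down t 18.6 tcp [ 0.484  -0.0871  0.0733] F [-0.6 -0.3 -1.4] gap 0.0297 ff 34.7
0 t 18.8 tcp [ 0.4842 -0.0871  0.0712] F [ 0.4 -0.6  2.9] gap 0.0295 ff 35.0
open t 19.2 tcp [ 0.4838 -0.087   0.071 ] F [ 0.1 -0.1 -0.3] gap 0.0599 ff 0.0
 t 20.8 tcp [ 0.4836 -0.087   0.2794] F [-0.4 -0.1 -0.8] gap 0.0601 ff 0.0
```

View pics/t3.png

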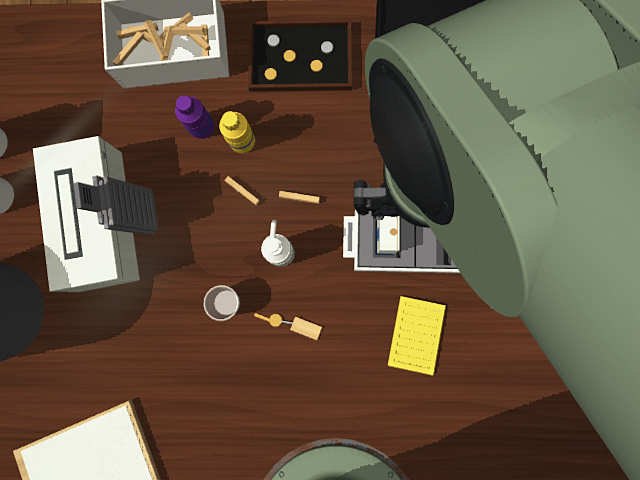

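The carton stands upright in the pocket (388,235) and the stack is unchanged. Now the screen.

```bash
python3 - <<'E'
from h import *
z=np.array([-.0435,.2337,.9713]); z/=np.linalg.norm(z); x=np.array([.98314,.18285,0])
T=np.array([.5376,.3737,.1215])
r=best(T+.10*z,rv(x,-z)); manip.movep(T+.10*z,r); st('pre')
snap('wrist','w2')
manip.move_straight(T,rate=.08,frame=r); st('at')
gripper_to(.03,40); st('grip'); snap('scene','s2')
manip.move_straight(T+.03*z,rate=.04,frame=r); st('l1')
manip.move_straight(T+.15*z,rate=.06,frame=r); st('l2'); 
snap('scene','s3')
a,b=[load(k)['pixels'][80:330,380:,::-1] for k in('s2','s3')]
cv2.imwrite('pics/c23.png',cv2.resize(np.hstack([a,b]),None,fx=1.5,fy=1.5))
E
```

```text
pre t 22.6 tcp [0.5342 0.3959 0.2189] F [ 0.5 -0.9  1.1] gap 0.0598 ff 0.0
at t 24.1 tcp [0.5377 0.374  0.122 ] F [ 0.7 -0.6 -0.6] gap 0.0599 ff 0.0
grip t 24.4 tcp [0.5377 0.3739 0.1219] F [0.3 1.2 4.6] gap 0.0394 ff 39.8
l1 t 25.3 tcp [0.5363 0.3806 0.1504] F [-0.2 -0.4  0.2] gap 0.039 ff 40.3
l2 t 27.5 tcp [0.5311 0.4086 0.267 ] F [ 0.4  0.1 -1. ] gap 0.0393 ff 40.3
```

View pics/c23.png

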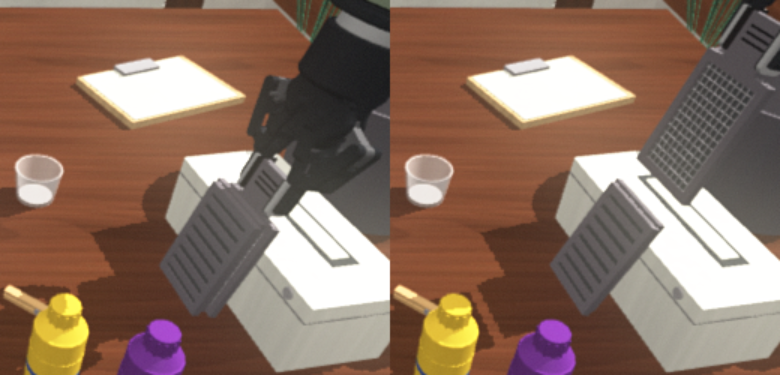

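Two vent panels still lean in place, and the mesh screen hangs straight in the gripper. Carry it to the slot.

```bash
python3 - <<'E'
from h import *
manip.move_straight([.525,.415,.33]); 
p=up(slot,.31); r=best(p,rv(ex)); print(planner.ik(p,r).round(2)); manip.movep(p,r); st('over')
manip.move_straight(up(slot,.215)); manip.sleep(.3); st()
g=snap('scene','s4'); B=cloud(g); P=B.reshape(-1,3)
P=P[(abs(P[:,0]-.48)<.06)&(abs(P[:,1]+.18)<.05)&(P[:,2]>.075)]
L=np.c_[(P-slot)@ex,(P-slot)@ey,P[:,2]]
for z0 in(.08,.09,.1,.11,.12,.15,.18):
    q=L[(L[:,2]>z0)&(L[:,2]<z0+.01)]
    if len(q): print(z0,len(q),np.percentile(q,[2,50,98],axis=0)[:,:2].round(4).tolist())
cv2.imwrite('pics/c4.png',cv2.resize(g['pixels'][60:360,60:360,::-1],None,fx=2,fy=2))
E
```

```text
[-0.06  0.27  0.38  1.8  -0.11  1.09  0.34]
over t 30.2 tcp [ 0.4818 -0.1792  0.3096] F [ 0.   1.1 -1.3] gap 0.0391 ff 40.3
 t 31.3 tcp [ 0.4816 -0.1802  0.2155] F [-0.5 -0.  -0.6] gap 0.0393 ff 40.3
0.09 89 [[-0.0381, -0.0015], [0.0121, 0.0057], [0.0388, 0.0063]]
0.1 167 [[-0.0373, -0.0013], [0.001, 0.0033], [0.039, 0.0063]]
0.11 124 [[-0.0369, -0.0007], [0.0066, 0.0026], [0.0395, 0.0062]]
0.12 129 [[-0.0365, -0.002], [0.0044, 0.0026], [0.0393, 0.0062]]
0.15 142 [[-0.0364, -0.0018], [0.0057, 0.0024], [0.0396, 0.006]]
0.18 154 [[-0.0376, -0.0015], [0.0027, 0.0024], [0.0396, 0.0058]]
```

View pics/c4.png

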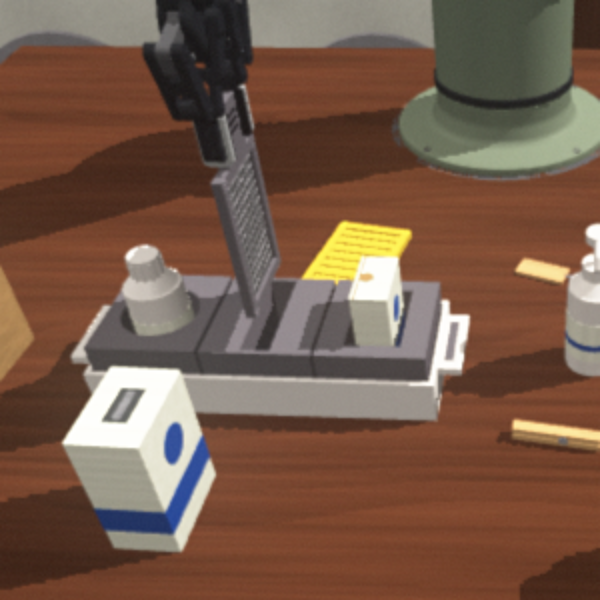

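The bottle and carton are seated upright, and the screen hangs vertically over the slot, within 1 mm of centre. Insert.

```bash
python3 - <<'E'
from h import *
manip.move_straight(up(slot,.142),rate=.06); st('down')
for k in range(14):
    z=.140-.001*k; manip.move_straight(up(slot,z),rate=.03); F=readout.observe()['force'][2]
    if F>1.5: break
st(z)
gripper_to(.06); st('open')
manip.move_straight(up(slot,.30)); manip.movep([.5,.1,.35],best([.5,.1,.35],rv(ex))); st()
q=readout.observe()['qpos'].copy(); q[0]+=.9 
snap('scene','s5'); f=snap('top','t5')
B=cloud(load('s5')).reshape(-1,3)
P=B[(abs(B[:,0]-.48)<.06)&(abs(B[:,1]+.18)<.15)&(B[:,2]>.075)]
y=(P-slot)@ey
for n,c,w in(('bottle',-.0925,.03),('screen',0,.012),('carton',.0932,.025)):
    Q=P[abs(y-c)<w]; print(n,'top z',np.percentile(Q[:,2],[98,100]).round(4),'ey top/bot',[np.median((Q-slot)[m]@ey).round(4) for m in(Q[:,2]>.1,Q[:,2]<.09)])
E
```

```text
down t 32.8 tcp [ 0.4816 -0.1802  0.1423] F [ 0.1  0.4 -0.7] gap 0.0391 ff 40.3
0.134 t 34.5 tcp [ 0.4815 -0.1805  0.1347] F [-4.2  0.9 16.5] gap 0.0393 ff 42.2
open t 34.8 tcp [ 0.4814 -0.1802  0.1339] F [-0.3 -1.  -0.5] gap 0.06 ff 0.0
 t 37.2 tcp [0.5001 0.0986 0.3497] F [-0.1 -1.8  0.5] gap 0.0599 ff 0.0
bottle top z [0.1245 0.1256] ey top/bot [np.float64(-0.0867), np.float64(-0.0802)]
screen top z [0.174  0.1755] ey top/bot [np.float64(0.0043), np.float64(0.0022)]
carton top z [0.1082 0.1092] ey top/bot [np.float64(0.0957), np.float64(0.101)]
```

View pics/s5.png

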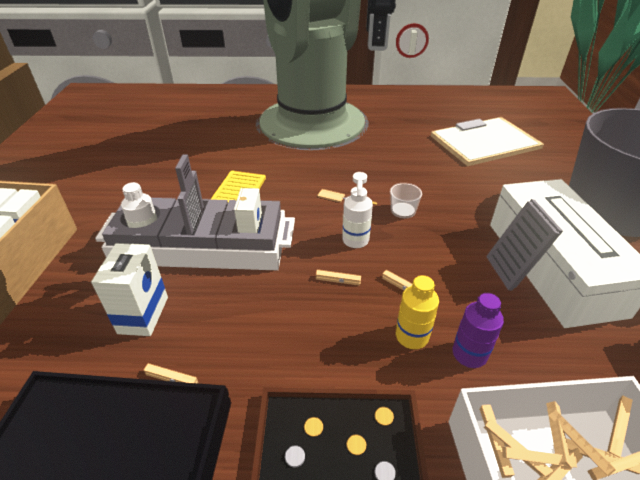

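All three top heights match full seating (bottle 0.122, screen 0.172, carton 0.105, within bias). The vents still lean at (525,245) and the others haven't moved. One last check that the screen isn't drifting, then hand in.

```bash
python3 - <<'E'
from h import *
manip.sleep(1)
for s in ('s5','s6'):
    g=load(s) if s=='s5' else snap('scene',s)
    P=cloud(g).reshape(-1,3); P=P[(abs(P[:,0]-.48)<.05)&(abs((P-slot)@ey)<.03)&(P[:,2]>.075)&(P[:,2]<.18)]
    print([np.percentile(((P-slot)@ey)[(abs(P[:,2]-z)<.006)],[10,50,90]).round(4).tolist() for z in(.085,.11,.125,.15,.165)])
manip.sign_off()
E
```

```text
[[0.0012, 0.0021, 0.0052], [0.0008, 0.0021, 0.0052], [0.0005, 0.0051, 0.0057], [-0.0003, 0.0052, 0.0059], [-0.0003, 0.0052, 0.0058]]
[[0.0007, 0.002, 0.0051], [0.001, 0.0021, 0.0051], [0.0002, 0.0049, 0.0056], [-0.0009, 0.0051, 0.0056], [-0.0005, 0.0048, 0.0056]]
the job is handed in; nothing more can be done
```

The job is handed in: the bottle, carton and lint screen all measured upright and fully seated in their inserts, both vent panels are still leaning, and the pump bottle and dryer-sheet box were not moved.

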